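# Fetch the stapler from the back of the supply rack

### The job

The stapler is needed, but it stands at the back of the wooden supply rack: first stand the tape dispenser and the date stamp in front of it aside on the cork mat, and leave them there while you lay the stapler flat inside the empty wooden tray. Then lift the dispenser and the stamp back over the rack's front lip, each to the very spot it came from and lined up lengthwise along the rack as before. Tip nothing over, and leave the roll of labels in the rack where it stands.

Things in the scene. Friction and masses are not known exactly. Their poses are not given: they have to be found in the camera images.
- rack: supply rack: light wooden open tray, fixed, outside 196 (x, depth) x 356 (y, width) mm; origin under its centre at table height, x to its back. Floor 14 mm above the table, walls 8 mm thick; front lip (-x) and ends rise to 44 mm above the table, back rail to 60. Dispenser and stamp stand in the front row (x = -40), either way round; stapler in the row behind (x = +38)
- side_mat: the side mat, a flat cork mat 250 (x) x 190 (y) x 4 mm, fixed, to the left or right of the rack; origin under its centre at table height, its top 4 mm above
- wood_tray: the empty low medium-brown wooden tray, outside 108 (x) x 190 (y) x 22 mm, walls and floor 6 mm, fixed, on the side of the rack away from the mat; origin under its centre at table height. Its inside is 96 x 178 mm
- tape_dispenser: black tape dispenser with a cream tape roll on top, 58 (x) x 154 (y) x 109 (z) mm, about 0.7 kg; origin at the centre of its underside. The cheeks beside the roll are 58 mm apart over their outsides and reach 73 mm up at y = +27 mm, falling to both ends: take it across them (along x) at y = +20 mm, pads 50 to 60 mm above its underside. Cutter at the -y end
- date_stamp: self-inking date stamp, dark base and white cap, 50 (x) x 82 (y) x 103 (z) mm, 0.15 kg; origin at the centre of its underside. The cap, 66 to 100 mm above its underside, is 50 mm thick along x: take it across that. The cap does not move
- stapler: desk stapler, black foot with a red arm on top, 36 (x) x 150 (y) x 52 (z) mm, 0.24 kg; origin at the centre of its underside, length along y. The arm, 30 to 52 mm above its underside, is 24 mm thick along x: take it across that near the middle. The arm does not move
- label_roll: roll of labels, a cream cylinder 68 mm across and 40 mm high lying flat in a back corner of the rack, beyond one end of the stapler; origin at the centre of its underside. It stays where it is

How it is judged (in metres and radians):
On the way, in this order (a step that is already met when the one before it is completed fails the run):
1. the dispenser and the stamp both stand on the side mat, let go (x of tape_dispenser in the frame of side_mat between -0.125 and 0.125 m and y of tape_dispenser in the frame of side_mat between -0.095 and 0.095 m and z of tape_dispenser in the frame of side_mat between -0.002 and 0.012 m and x of date_stamp in the frame of side_mat between -0.125 and 0.125 m and y of date_stamp in the frame of side_mat between -0.095 and 0.095 m and z of date_stamp in the frame of side_mat between -0.002 and 0.012 m and contact force between the fingers and tape_dispenser below 0.1 N and linear speed of each of tape_dispenser, date_stamp below 0.02 m/s and angle between each of tape_dispenser, date_stamp's own z axis and vertical below 0.12 rad and contact force between the fingers and date_stamp below 0.1 N), for 0.2 s.
2. the stapler lies flat in the wooden tray, let go, while the dispenser and the stamp still stand on the mat (x of stapler in the frame of wood_tray between -0.032 and 0.032 m and y of stapler in the frame of wood_tray between -0.017 and 0.017 m and z of stapler in the frame of wood_tray between 0 and 0.012 m and contact force between the fingers and stapler below 0.1 N and linear speed of stapler below 0.02 m/s and angle between stapler's own z axis and vertical below 0.12 rad and x of tape_dispenser in the frame of side_mat between -0.125 and 0.125 m and y of tape_dispenser in the frame of side_mat between -0.095 and 0.095 m and z of tape_dispenser in the frame of side_mat between -0.002 and 0.012 m and x of date_stamp in the frame of side_mat between -0.125 and 0.125 m and y of date_stamp in the frame of side_mat between -0.095 and 0.095 m and z of date_stamp in the frame of side_mat between -0.002 and 0.012 m), for 0.2 s.
At the end, for the whole second after the job is handed in: Stapler flat in the wooden tray (within 32 mm of its centre across, 17 mm along); dispenser and stamp upright in the rack, each within 15 mm of its start and 0.2 rad of the rack's length; label roll within 20 mm of its start; all let go and at rest (x of stapler in the frame of wood_tray between -0.032 and 0.032 m and y of stapler in the frame of wood_tray between -0.017 and 0.017 m and z of stapler in the frame of wood_tray between 0 and 0.012 m and contact force between the fingers and stapler below 0.1 N and linear speed of each of stapler, tape_dispenser, date_stamp below 0.02 m/s and angle between each of stapler, tape_dispenser, date_stamp's own z axis and vertical below 0.12 rad and distance of each of tape_dispenser, date_stamp from where it was at the start of the episode below 0.015 m and angle between the y axis of each of tape_dispenser, date_stamp and the y axis of rack, either way round below 0.2 rad and contact force between the fingers and tape_dispenser below 0.1 N and contact force between the fingers and date_stamp below 0.1 N and distance of label_roll from where it was at the start of the episode below 0.02 m); the robot touches nothing.
It fails at once if the dispenser is tipped over (more than 0.6 rad) (angle between tape_dispenser's own z axis and vertical above 0.6 rad).
It fails at once if the stamp is tipped over (more than 0.6 rad) (angle between date_stamp's own z axis and vertical above 0.6 rad).
It fails at once if the stapler is tipped over (more than 0.6 rad) (angle between stapler's own z axis and vertical above 0.6 rad).
It fails at once if the roll of labels is pushed or carried more than 20 mm from its place (distance of label_roll from where it was at the start of the episode above 0.02 m).
It also fails if it takes over 141 s, if anything falls off the work surface, if the arm or the gripper's body presses on something with over 40 N, if the wrist force passes 120 N, or if a joint passes its speed limit or range.

### The arm

A 6-joint arm with a two-finger parallel gripper is mounted at the origin on a cart in front of the work surface, level with it; the furniture and walls round the work are solid. World frame = base frame: x ahead of the robot, y to its left, z up, the work surface at z = 0. Lengths are in mm, angles in rad, forces in N, time in s.
With the tool pointing down it reaches from about 300 to 775 mm from the base axis. Payload 14.6 kg.
Tool frame: the origin (TCP) lies midway between the tips of the shut fingers; the grasp point (between the pads) lies behind it (manip.grip_depth is the z of the grasp point in the tool frame, in mm); z points along the fingers, y is the line along which they close (so a half turn about z gives the same grasp; the last joint's range is limited). The gripper opens to 94 mm and grips with 3 to 60 N. Pads are 16 mm wide; open, the fingers measure 119 mm over their backs; the gripper's body (75 mm by 177 mm) begins 78 mm behind the grasp point.
Start: joints at [1.108, 0.3, 1.521, -0, 1.321, -0.067], TCP at [212.047, 507.469, 167.346] pointing down, gripper open.
Joint ranges: [-3.03, 3.03], [-0.79, 2.21], [0.23, 2.52], [-1.04, 4.18], [0, 3.07], [-2.55, 2.55]. Speed limits (rad/s): [2.22, 2.22, 2.57, 3.14, 3.14, 3.14].

### API

Orientations are given as [roll, pitch, yaw] about the fixed x, y, z axes, in that order (R = Rz(yaw) Ry(pitch) Rx(roll)).
In Python, from cell import manip gives the robot as it stands.
- The arm moves only by the tool nudge_tcp, called after ">>>" as a command line: name --argument value ..., lists and objects as JSON in quotes. Schema: {"type":"object","properties":{"moves":{"type":"string"},"jaw":{"type":"number"},"clamp_n":{"type":"number"},"only":{"type":"string"},"quiet":{"type":"boolean"},"lines":{"type":"string"}},"required":["moves"],"additionalProperties":false}. moves is a string of 1 to 5 rows, parted by semicolons, with the numbers parted by commas; each row has 6 numbers: dx, dy, dz in m, then a rotation vector rx, ry, rz in units of 0.1 rad; each row is the pose to reach, as a shift and turn from the pose commanded when the call began, along the tool's axes at that moment; what a row does not reach only later rows make up. A row lasts 1/10 s, in which the tool goes at most 50 mm and 0.15 rad, less where a joint would pass 70% of its speed; a pose out of reach is approached as far as the arm can. jaw is the finger opening in mm, set as the call begins (left out keeps the last). The fingers move at their own pace and stop on an object; clamp_n is the grip in N (left out, the last holds). Time passes only in rows, so rows that do not move let the fingers close. The tool returns the time, the measured TCP pose, the force, the opening and the grip force at its end. only (a regular expression) keeps the lines of the reply that match it, lines (a string "A,B") keeps lines A to B, and quiet returns only ok. Input that does not fit is refused with a message, and nothing moves.
- manip.read_state(): the state, without advancing time (a new reading comes with each control period).
- manip.camera(name): name is "scene" or "top"; returns (picture, depth): 480x640x3 uint8, red, green, blue; 480x640 float32, mm along the optical axis (not along the pixel's ray), 0 where there is no reading.
- manip.camera_info(name): a dict with "K" (3x3 intrinsics, pixels), "rvec" (rotation vector, rad) and "tvec" (3), from world to camera coordinates, as OpenCV has them. Camera axes: x right, y down, z forward; pixel columns grow to the right and rows downward; lengths in mm; the calibration is good to about 2 mm. A picture is of the moment at which its call begins. camera_info takes no time and is no camera call.
- manip.sign_off(): hands the job in; it is judged then, once.
The state is a dict: "clock": time; "joints": joint angles; "qd": joint speeds; "effort": joint torques, N m; "eef_pos": TCP position; "eef_rot": TCP orientation; "wrist_force": force on the tool from outside, world axes, zero at the start; "moment": the same for the moment, N m; "finger_gap": finger opening in mm; "finger_force": force on a finger pad.
Only numpy, scipy, OpenCV 4.12 (cv2) and the standard library are available. Lean on these libraries where they do the work, as an engineer would, in place of code of your own. Each camera call takes 0.05 s, during which the arm holds its last target. There are 200 camera calls.

## Working session

There is one attempt and no reset: what is moved stays moved. The work goes in short steps, Python scripts to look and compute and a tool call to move; the robot and the scene stay as the last step left them, time stands still between calls to the robot, and variables do not carry over. Pictures are saved under pics/ and viewed, at most 14 in all, crops included, and the job is handed in when it is done.

```bash
ls; mkdir -p pics
```

Run:
```python
from cell import manip
import cv2
s=manip.read_state();print(s, manip.grip_depth)
for n in("scene","top"):
    p,d=manip.camera(n);cv2.imwrite(f"pics/{n}0.png",p[:,:,::-1]);i=manip.camera_info(n);print(n,i)
    import numpy as np;np.savez(f"{n}0.npz",p=p,d=d)
```

```text
cell.py
pics
{'clock': 0.0, 'joints': array([ 1.10840859e+00,  3.00483183e-01,  1.52157606e+00,  2.90792456e-05,
        1.32070671e+00, -6.66097602e-02]), 'qd': array([-0.00160451, -0.00025126, -0.00017999,  0.00010034, -0.00173749,
        0.00094784]), 'effort': array([-3.58776102e-03, -5.31799579e+01, -3.52743924e+01,  7.07046990e-02,
        2.43104144e-02, -7.24425627e-05]), 'eef_pos': array([211.90169955, 507.20800572, 166.78185724]), 'eef_rot': array([-3.14042383e+00, -1.06199136e-04,  2.74580740e+00]), 'wrist_force': array([-0.44942888, -0.53493422, -0.16549907]), 'moment': array([0.01582582, 0.00401246, 0.02076497]), 'finger_force': 0.0, 'finger_gap': 94.1499490421937} -18.8
scene {'K': array([[526.30988017,   0.        , 316.79253554],
       [  0.        , 526.30988017, 244.1776309 ],
       [  0.        ,   0.        ,   1.        ]]), 'rvec': array([ 2.23356272, -0.87091005,  0.33326973]), 'tvec': array([-395.78689597,  303.19441219,  941.50764286])}
top {'K': array([[582.49035074,   0.        , 313.59976639],
       [  0.        , 582.49035074, 246.18850545],
       [  0.        ,   0.        ,   1.        ]]), 'rvec': array([ 2.21987069, -2.17724286,  0.04610815]), 'tvec': array([  -1.6854102 ,  542.98095036, 1581.57769765])}
```
View pics/scene0.png

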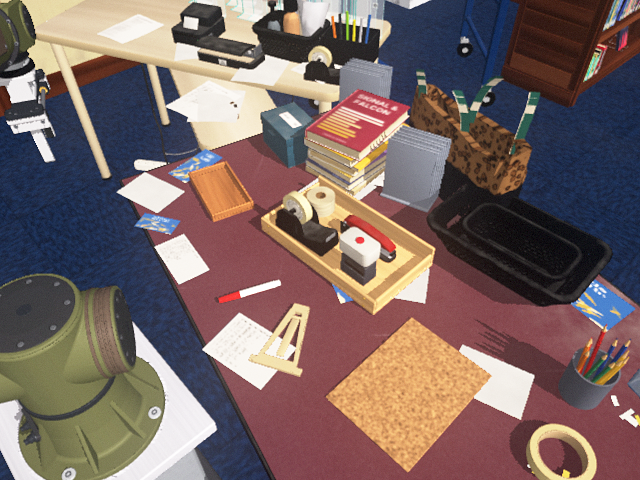

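View pics/top0.png

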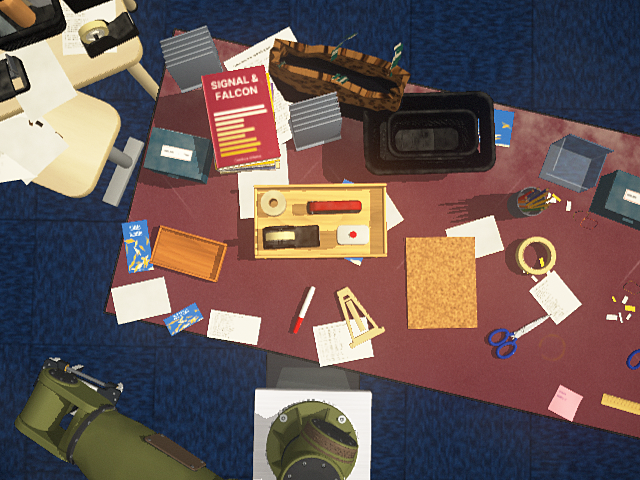

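The scene view shows the rack at about (345,245). The dispenser's roll end is at (297,207) and its cutter at about (330,240). The stamp is at (359,248), the stapler at (370,238), the roll of labels at (320,198), the tray at (222,190) and the mat at (410,390). The top view shows the same layout: rack (320,221), dispenser (291,237), stamp (353,235), stapler (333,207), tray (189,253), mat (441,282).

Create h.py:
```python
import numpy as np, cv2
from cell import manip
def world(n,d):
    i=manip.camera_info(n);K=i["K"];R=cv2.Rodrigues(i["rvec"])[0];t=i["tvec"]
    v,u=np.mgrid[:480,:640]
    c=np.stack([(u-K[0,2])/K[0,0]*d,(v-K[1,2])/K[1,1]*d,d],-1)
    return (c-t)@R   # R^T(c-t)
def rect(P):
    r=cv2.minAreaRect(P[:,:2].astype(np.float32)); return np.round(r[0],1),np.round(r[1],1),round(r[2],2)
def big(mask):
    k,l,s,c=cv2.connectedComponentsWithStats(mask.astype(np.uint8)); return l==1+np.argmax(s[1:,4])
```

Run:
```python
from h import *
z=np.load("top0.npz");p=z["p"].astype(int);W=world("top",z["d"])
np.save("W0.npy",W)
H=W[...,2]
def box(u0,v0,u1,v1):
    m=np.zeros((480,640),bool);m[v0:v1,u0:u1]=1;return m
def rep(n,m):
    m=big(m);print(n,m.sum(),rect(W[m]),"z",np.round(np.percentile(H[m],[2,50,98]),1))
rep("table",box(300,262,330,280))
rack=box(245,178,392,264)
rep("rack",rack&(H>25))
rep("back rail",rack&(H>52)&(np.arange(480)[:,None]<190))
rep("floor",box(340,215,383,224))
rep("disp",box(258,222,322,252)&(H>49))
rep("disp hi",box(258,222,322,252)&(H>85))
rep("stamp",box(328,222,376,248)&(H>60))
rep("stampcap",box(328,222,376,248)&(H>100))
rep("stapler",box(296,196,372,219)&(H>38))
rep("staplertop red",box(296,196,372,219)&(p[...,0]>110)&(p[...,1]<60))
rep("label",box(258,190,288,216)&(H>46))
b=box(140,215,235,290)
rep("tray",b&(H>10)&(H<40)&(p[...,0]>p[...,2]+50))
b=box(395,225,490,340)
rep("mat",b&(p[...,0]>p[...,2]+50)&(p[...,1]>80)&(p[...,0]>130))
for u,v in [(441,282),(189,253),(353,235),(333,207),(272,203),(280,237)]:print(u,v,np.round(W[v,u],1))
```

```text
table 540 (array([476.6,   5.1]), array([46.9, 80.1]), 1.15) z [-7.5  0.2  8.2]
rack 2042 (array([591.1,  -7.6]), array([234.2, 356.3]), 1.43) z [27.  47.6 64.4]
back rail 414 (array([676.4,  17.5]), array([271.3, 302.3]), 51.44) z [53.1 59.6 67.1]
floor 387 (array([579.3, -65.1]), array([ 84.7, 239.8]), 36.72) z [ 6.4 14.1 21.3]
disp 547 (array([548.7,  65.1]), array([170.4,  87.6]), 65.58) z [ 49.8  90.  126.7]
disp hi 353 (array([527.8,  65.4]), array([160.4,  67.5]), 41.61) z [ 86.1 109.3 127.3]
stamp 618 (array([548.1, -52.3]), array([ 72.3, 174.3]), 29.6) z [106.4 114.1 122.2]
stampcap 614 (array([548.2, -52. ]), array([ 71.5, 174.5]), 29.99) z [107.1 114.2 122.2]
stapler 524 (array([575.1, -53.3]), array([188.9, 144.6]), 6.27) z [45.1 61.4 71.3]
staplertop red 60 (array([652.9, -77.2]), array([22.1, 73.1]), 1.12) z [45.  57.3 63.8]
label 465 (array([588.3,  61.1]), array([245.7,  66.8]), 41.02) z [48.3 54.6 61.2]
tray 652 (array([516.1, 351.2]), array([193.1, 108.1]), 75.04) z [10.3 20.5 28.9]
mat 7307 (array([ 465.9, -235.6]), array([283.4, 482.5]), 0.28) z [-4.7  3.3 11.4]
441 282 [ 451.8 -341.9    5.4]
189 253 [517.8 349.9   8.4]
353 235 [568.5 -91.1 123.4]
333 207 [645.5 -40.6  66.3]
272 203 [659.1 125.2  13.3]
280 237 [559.7  94.5 124.6]
```

Add to h.py:
```python
def ray(n,z):
    i=manip.camera_info(n);K=i["K"];R=cv2.Rodrigues(i["rvec"])[0];t=i["tvec"]
    v,u=np.mgrid[:480,:640]
    r=np.stack([(u-K[0,2])/K[0,0],(v-K[1,2])/K[1,1],np.ones((480,640))],-1)@R
    o=-R.T@t
    return o+r*((z-o[2])/r[...,2])[...,None]
def bx(u0,v0,u1,v1):
    m=np.zeros((480,640),bool);m[v0:v1,u0:u1]=1;return m
def rep(n,cam,m,z):
    m=big(m);P=ray(cam,z)[m];print(n,m.sum(),*rect(P),"mean",P[:,:2].mean(0).round(1))
```

Run:
```python
from h import *
z=np.load("top0.npz");p=z["p"].astype(int);d=cv2.medianBlur(z["d"],5);W=world("top",d);H=np.where(d>0,W[...,2],-99)
r,g,b=p[...,0],p[...,1],p[...,2]
v=np.arange(480)[:,None];u=np.arange(640)[None]
wood=(r>b+40)&(g>100)
rep("rack rim44","top",bx(245,178,392,264)&wood&(H>8)&(H<70),48)
rep("disp","top",bx(260,224,321,250)&(H>60)&(H<135),80)
rep("disp roll","top",bx(260,224,321,250)&(H>100)&(H<135)&(r>130),123)
rep("stampcap","top",bx(330,222,376,248)&(H>95)&(H<130)&(r>120),114)
rep("stapler red","top",bx(296,190,372,219)&(r>90)&(g<70),62)
rep("stapler H","top",bx(296,190,372,219)&(H>45)&(H<80),60)
rep("label","top",bx(256,188,290,217)&(H>40)&(H<65),54)
rep("tray","top",bx(140,215,235,290)&(H>-2)&(H<40)&(r>b+50)&(g>50),15)
rep("mat","top",bx(395,225,490,340)&(r>b+50)&(g>80)&(r>130),4)
q=p[180:262,248:392][:,:,::-1].astype(np.uint8)
cv2.imwrite("pics/rack.png",cv2.resize(q,None,fx=5.5,fy=5.5,interpolation=cv2.INTER_CUBIC))
```

```text
rack rim44 7032 [610.3  -6.8] [197.9 353.9] 1.63 mean [616.7  -8.4]
disp 471 [562.4  97.2] [57.7 73.4] 1.11 mean [563.4  98.2]
disp roll 208 [562.4  97.2] [20.4 66.2] 1.32 mean [562.7  96.7]
stampcap 611 [570.4 -90.4] [48.8 79.5] 1.11 mean [570.3 -90.2]
stapler red 309 [648.6 -44.7] [ 28.5 136.4] 3.4 mean [648.3 -39.5]
stapler H 503 [647.6 -44.8] [ 29.4 135.7] 1.11 mean [649.4 -42.1]
label 520 [658.4 126.3] [72.5 77.7] 1.11 mean [657.9 121.6]
tray 6066 [520.5 354.4] [202.1 258.5] 1.11 mean [523.9 339.1]
mat 7307 [ 467.  -344.9] [282.3 258.1] 0.76 mean [ 458.8 -340.1]
```

View pics/rack.png

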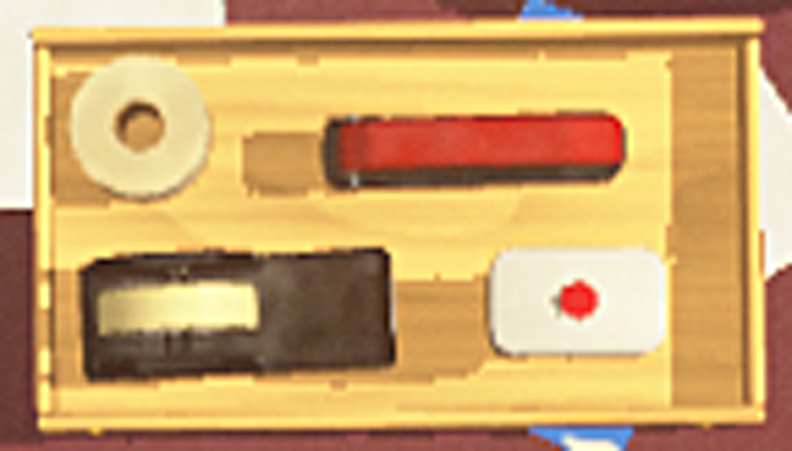

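Run:
```python
from h import *
z=np.load("top0.npz");p=z["p"].astype(int);d=cv2.medianBlur(z["d"],5);W=world("top",d);H=np.where(d>0,W[...,2],-99)
r,g,b=p[...,0],p[...,1],p[...,2]
i=manip.camera_info("top");R=cv2.Rodrigues(i["rvec"])[0];print("cam",(-R.T@i["tvec"]).round())
print("tray px",p[255,190],p[260,160],"mat",p[282,441],"table",p[300,250],p[300,390])
def rp(n,m,z):
    m=cv2.morphologyEx(m.astype(np.uint8),cv2.MORPH_OPEN,np.ones((3,3)))
    rep(n,"top",m,z)
rp("mat",bx(400,230,482,334)&(r-b>60)&(g>95),4)
rp("tray",bx(145,220,232,288)&(r-b>60)&(g>60),20)
K=i["K"]
def pt(cx,cy,z):
    u,v=248+cx/5.5-.41,180+cy/5.5-.41
    o=-R.T@i["tvec"];q=R.T@np.array([(u-K[0,2])/K[0,0],(v-K[1,2])/K[1,1],1]);return (o+q*(z-o[2])/q[2])[:2].round(1)
for n,l in {"rack FL FR(44) BL BR(60)":[(38,428,44),(766,425,44),(32,30,60),(766,20,60)],
 "roll label top":[(140,127,54)],
 "disp corners":[(82,268,40),(85,380,40),(388,250,50),(394,365,50)],"roll":[(178,307,123)],
 "stamp":[(490,248,114),(665,248,114),(492,355,114),(665,352,114)],
 "stapler ends top":[(328,150,62),(626,140,62)],"red edges":[(480,118,66),(480,168,66)],
 }.items():print(n,[list(pt(*x)) for x in l])
```

```text
cam [ 474.    6. 1604.]
tray px [231 142  62] [208 122  59] mat [233 168  87] table [142  75  74] [143  78  74]
mat 6335 [ 451.9 -342.6] [250.5 189.9] 2.22 mean [ 451.2 -342.3]
tray 4946 [516.3 349.5] [182.4 234. ] 1.11 mean [519.3 336.7]
rack FL FR(44) BL BR(60) [[np.float64(508.4), np.float64(166.5)], [np.float64(516.7), np.float64(-187.9)], [np.float64(700.8), np.float64(172.3)], [np.float64(712.5), np.float64(-183.2)]]
roll label top [[np.float64(655.3), np.float64(119.4)]]
disp corners [[np.float64(587.1), np.float64(147.2)], [np.float64(532.4), np.float64(144.5)], [np.float64(598.1), np.float64(-2.3)], [np.float64(542.2), np.float64(-6.2)]]
roll [[np.float64(563.9), np.float64(94.8)]]
stamp [[np.float64(594.8), np.float64(-49.5)], [np.float64(596.4), np.float64(-131.0)], [np.float64(544.9), np.float64(-51.3)], [np.float64(547.8), np.float64(-131.8)]]
stapler ends top [[np.float64(645.0), np.float64(27.7)], [np.float64(652.6), np.float64(-116.1)]]
red edges [[np.float64(661.4), np.float64(-45.3)], [np.float64(637.2), np.float64(-45.7)]]
```

Create to.py:
```python
import sys,numpy as np
from scipy.spatial.transform import Rotation as T
from cell import manip
x,y,z,yaw=map(float,sys.argv[1:5]);s=manip.read_state()
A=T.from_euler("xyz",s["eef_rot"]);B=T.from_euler("xyz",[np.pi,0,np.pi/2+yaw])
print("shift",A.inv().apply(np.array([x,y,z])-s["eef_pos"]).round(1),"rv",(A.inv()*B).as_rotvec().round(3))
```

```bash
python3 to.py 571 -91 210 0.03
```

```text
shift [-562.  -413.6  -42.8] rv [-1.000e-03  0.000e+00  1.145e+00]
```

The rows are not in the units I measure in: shifts go in m and turns go in units of 0.1 rad. I convert before sending: -187 mm is -0.187, -138 mm is -0.138, 0.7 rad is 7.

>>> nudge_tcp --moves "-0.037,-0.027,-0.02,0,0,1.4;-0.075,-0.055,-0.043,0,0,2.8;-0.112,-0.083,-0.043,0,0,4.2;-0.15,-0.11,-0.043,0,0,5.6;-0.187,-0.138,-0.043,0,0,7" --jaw 80 --clamp_n 25

```text
clock: 0.6
eef_pos: [331.9, 306.3, 210.3]
eef_rot: [3.141, 0.0, 2.04]
wrist_force: [1.1, -0.6, -0.1]
finger_gap: 80.2
finger_force: 0.0
```

```bash
python3 to.py 571 -91 210 0.03
```

```text
shift [-4.625e+02  3.350e+01  3.000e-01] rv [ 0.    -0.     0.439]
```

>>> nudge_tcp --moves "-0.046,0.003,0,0,0,1.1;-0.092,0.006,0,0,0,2.2;-0.139,0.01,0,0,0,3.3;-0.185,0.013,0,0,0,4.4;-0.231,0.017,0,0,0,4.4"

```text
clock: 1.1
eef_pos: [452.7, 108.5, 210.3]
eef_rot: [-3.142, -0.0, 1.602]
wrist_force: [0.4, 0.8, 0.2]
finger_gap: 79.9
finger_force: 0.0
```

```bash
python3 to.py 571 -91 210 0.03
```

```text
shift [-203.1  112.1    0.3] rv [-0.    -0.     0.001]
```

>>> nudge_tcp --moves "0,0,0,0,0,0"

```text
clock: 1.2
eef_pos: [453.7, 106.6, 209.8]
eef_rot: [-3.141, 0.001, 1.601]
wrist_force: [-0.4, 0.7, 0.8]
finger_gap: 79.8
finger_force: 0.0
```

```bash
python3 to.py 571 -91 210 0.03
```

```text
shift [-2.010e+02  1.113e+02 -1.000e-01] rv [-0.001  0.001  0.   ]
```

Now approach and descend on the stamp (TCP z 78).

In the tool's units: -201 mm is -0.201, -160 mm is -0.16.

>>> nudge_tcp --moves "-0.04,0.022,0,0,0,0;-0.08,0.044,0,0,0,0;-0.12,0.066,0,0,0,0;-0.16,0.089,0,0,0,0;-0.201,0.111,0,0,0,0"

```text
clock: 1.7
eef_pos: [570.7, -87.6, 210.1]
eef_rot: [-3.141, -0.0, 1.606]
wrist_force: [0.0, 0.2, -0.0]
finger_gap: 79.9
finger_force: 0.0
```

>>> nudge_tcp --moves "0,0,0.02,0,0,0;0,0,0.04,0,0,0;0,0,0.06,0,0,0;0,0,0.08,0,0,0;0,0,0.08,0,0,0"

```text
clock: 2.2
eef_pos: [568.7, -85.7, 127.7]
eef_rot: [-3.137, -0.001, 1.606]
wrist_force: [-0.4, -0.1, -1.2]
finger_gap: 80.1
finger_force: 0.0
```

```bash
python3 to.py 571 -91 78 0.03
python3 -c "
from h import *
p,d=manip.camera('scene');cv2.imwrite('pics/s1.png',cv2.resize(p[150:330,220:460,::-1],None,fx=3,fy=3))"
```

```text
shift [-5.4  2.3 49.7] rv [-0.005 -0.001  0.006]
```

View pics/s1.png

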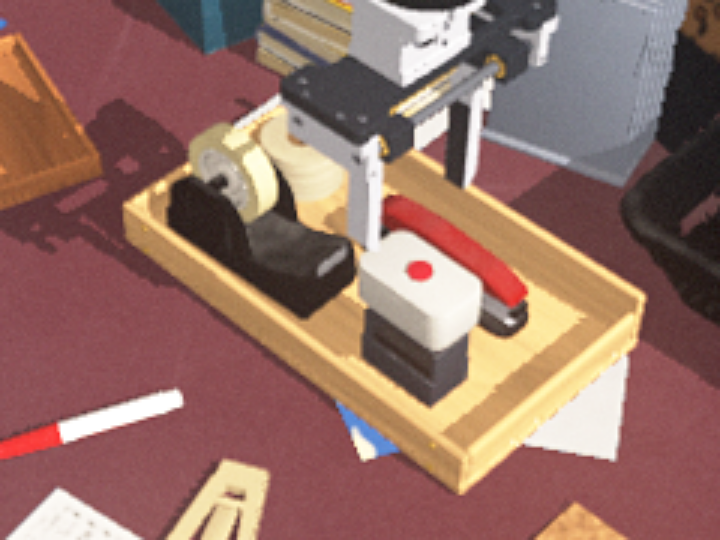

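The crop shows the fingers at about (368,245) and (468,185). The stamp cap's centre is at (420,270). I'll check this against the projected finger positions.

Run:
```python
from h import *
i=manip.camera_info("scene")
P=np.array([[529,-86,128],[609,-86,128],[571,-91,117],[519,-86,128],[564,95,123]],float)
q=cv2.projectPoints(P,i["rvec"],i["tvec"],i["K"],None)[0][:,0];print(((q-[220,150])*3).round())
p,d=manip.camera('top');np.savez('top1.npz',p=p,d=d)
cv2.imwrite('pics/t1.png',cv2.resize(p[150:300,230:410,::-1],None,fx=4,fy=4))
```

```text
[[368. 282.]
 [452. 225.]
 [417. 267.]
 [357. 290.]
 [230. 135.]]
```

View pics/t1.png

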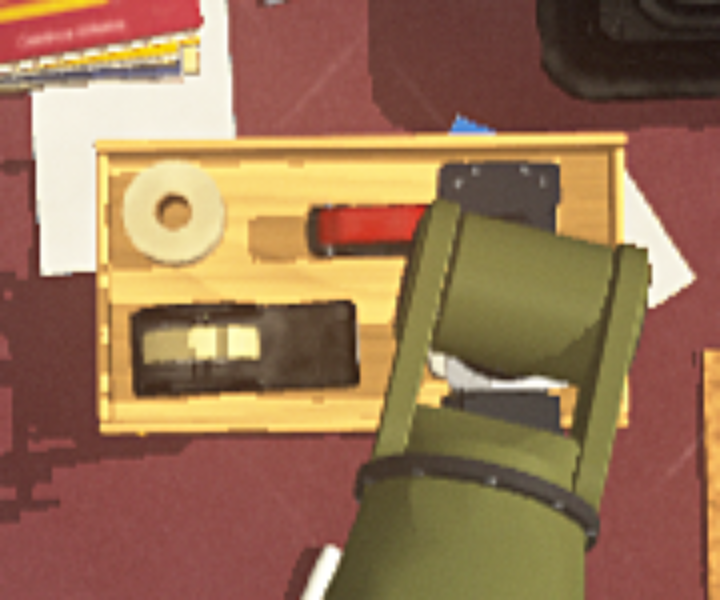

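Run:
```python
from h import *
p,d=manip.camera('scene');W=world("scene",d)
for cx,cy in [(365,170),(365,190),(365,210),(365,225),(367,240),(355,200),(375,200),(470,130),(470,150),(470,170),(468,182)]:
    u,v=220+cx//3,150+cy//3;print((cx,cy),p[v,u],W[v,u].round())
T=ray("top",235)
print(T[190,355],T[257,355])
print(manip.read_state()["eef_pos"])
```

```text
(365, 170) [169 164 163] [ 489. -118.  274.]
(365, 190) [168 159 161] [515. -93. 225.]
(365, 210) [170 163 164] [516. -92. 206.]
(365, 225) [172 164 167] [517. -92. 193.]
(367, 240) [148 140 140] [516. -95. 182.]
(355, 200) [170 162 165] [516. -84. 211.]
(375, 200) [247 245 247] [523. -96. 215.]
(470, 130) [116 110 110] [610. -92. 217.]
(470, 150) [228 221 221] [612. -92. 198.]
(470, 170) [247 243 243] [613. -93. 182.]
(468, 182) [210 183 182] [614. -93. 171.]
[667.8930572  -86.78171392 235.        ] [509.65766878 -89.36456849 235.        ]
[570.51260489 -86.34754093 131.38687216]
```

Create tip.py:
```python
from h import *
s=manip.read_state()["eef_pos"];print(s.round(1))
p,d=manip.camera('scene');W=world("scene",d)
x,y,z=s
m=(d>0)&(abs(W[...,1]-y)<15)&(abs(W[...,0]-x)<75)&(W[...,2]>125)
for lo in range(125,330,10):
    q=m&(W[...,2]>=lo)&(W[...,2]<lo+10)
    a=W[q]
    if len(a):print(lo,len(a),"x",np.percentile(a[:,0],[2,25,50,75,98]).round(),"y",np.percentile(a[:,1],[2,98]).round())
```

```bash
python3 tip.py
```

```text
[570.5 -86.3 131.4]
165 20 x [524. 608. 609. 610. 616.] y [-97. -77.]
175 64 x [516. 520. 608. 610. 618.] y [-98. -77.]
185 81 x [515. 517. 526. 609. 620.] y [-98. -77.]
195 87 x [515. 517. 608. 609. 619.] y [-98. -77.]
205 86 x [515. 517. 527. 610. 618.] y [-97. -76.]
215 92 x [515. 517. 527. 609. 619.] y [-98. -78.]
225 88 x [515. 517. 567. 609. 619.] y [-98. -77.]
235 49 x [520. 608. 610. 611. 622.] y [-98. -82.]
245 31 x [525. 610. 611. 616. 620.] y [-97. -75.]
255 16 x [608. 609. 610. 611. 612.] y [-87. -75.]
265 20 x [609. 609. 610. 611. 612.] y [-95. -82.]
275 28 x [609. 611. 611. 641. 643.] y [-101.  -74.]
285 49 x [611. 618. 625. 629. 643.] y [-101.  -73.]
295 12 x [626. 627. 628. 628. 629.] y [-91. -80.]
305 344 x [496. 509. 522. 627. 644.] y [-101.  -72.]
315 66 x [526. 528. 528. 529. 561.] y [-101.  -73.]
325 58 x [527. 528. 528. 529. 530.] y [-100.  -72.]
```

Run:
```python
from h import *
z=np.load("scene0.npz");W=world("scene",z["d"]);d=z["d"]
s=np.array([212,507,167]);m=(d>0)&(np.hypot(W[...,0]-s[0],W[...,1]-s[1])<80)&(W[...,2]>60)
for lo in range(60,360,20):
    q=m&(W[...,2]>=lo)&(W[...,2]<lo+20);a=W[q]
    if len(a):print(lo,len(a),a.mean(0).round(),a.min(0).round(),a.max(0).round())
i=manip.camera_info("scene");R=cv2.Rodrigues(i["rvec"])[0];print(-R.T@i["tvec"])
```

```text
200 91 [213. 513. 214.] [179. 450. 204.] [241. 558. 220.]
220 144 [204. 490. 229.] [179. 445. 220.] [241. 559. 240.]
240 96 [188. 453. 249.] [178. 446. 241.] [200. 460. 260.]
260 100 [189. 453. 270.] [179. 448. 260.] [200. 459. 280.]
280 72 [197. 471. 287.] [178. 446. 280.] [245. 561. 299.]
300 147 [221. 488. 313.] [160. 427. 300.] [269. 563. 320.]
320 179 [244. 522. 327.] [174. 428. 320.] [269. 567. 340.]
340 615 [203. 474. 348.] [152. 427. 340.] [268. 569. 360.]
[   8.47762365 -599.11987507  880.90536685]
```

In the tool's units: 10 mm is 0.01, 5 mm is 0.005.

>>> nudge_tcp --moves "0,0,0.005,0,0,0;0,0,0.01,0,0,0;0,0,0.01,0,0,0;0,0,0.01,0,0,0"

```text
clock: 2.8
eef_pos: [570.1, -86.6, 120.3]
eef_rot: [-3.141, -0.0, 1.606]
wrist_force: [-0.2, 0.1, 0.4]
finger_gap: 79.8
finger_force: 0.0
```

```bash
python3 tip.py | head -8
```

```text
[570.1 -86.6 120.3]
155 29 x [522. 607. 609. 610. 616.] y [-96. -77.]
165 70 x [516. 518. 607. 609. 618.] y [-98. -76.]
175 76 x [515. 517. 566. 609. 617.] y [-98. -78.]
185 82 x [515. 517. 566. 609. 619.] y [-98. -78.]
195 88 x [515. 516. 526. 609. 618.] y [-98. -77.]
205 86 x [515. 517. 606. 609. 618.] y [-98. -76.]
215 78 x [514. 517. 607. 609. 619.] y [-99. -78.]
```

The fingertips measure about 40 mm above the reported TCP, and this holds in two poses. A gentle close at reported z = 95 should show which is right: a gap of 50 mm means the reported TCP is correct, and 40 mm means the fingers really are short.

>>> nudge_tcp --moves "-0.002,0,0.012,0,0,0;-0.004,0.001,0.025,0,0,0;-0.004,0.001,0.025,0,0,0"

```text
clock: 3.15
eef_pos: [570.1, -90.6, 92.7]
eef_rot: [-3.138, -0.001, 1.605]
wrist_force: [-0.5, 0.1, -0.0]
finger_gap: 80.2
finger_force: 0.0
```

>>> nudge_tcp --moves "0,0,0,0,0,0;0,0,0,0,0,0;0,0,0,0,0,0;0,0,0,0,0,0;0,0,0,0,0,0" --jaw 40 --clamp_n 3

```text
clock: 3.65
eef_pos: [571.3, -90.6, 95.6]
eef_rot: [3.141, 0.0, 1.606]
wrist_force: [0.4, -0.6, -0.8]
finger_gap: 43.5
finger_force: 0.0
```

>>> nudge_tcp --moves "0,0,0,0,0,0;0,0,0,0,0,0;0,0,0,0,0,0;0,0,0,0,0,0;0,0,0,0,0,0"

```text
clock: 4.15
eef_pos: [571.3, -90.6, 95.4]
eef_rot: [3.142, 0.0, 1.606]
wrist_force: [-0.3, 0.9, -0.5]
finger_gap: 40.0
finger_force: 0.0
```

```bash
python3 tip.py | head -4
```

```text
[571.3 -90.6  95.4]
125 5 x [550. 590. 590. 590. 592.] y [-99. -85.]
135 46 x [538. 588. 589. 592. 599.] y [-100.  -83.]
145 72 x [536. 538. 544. 589. 601.] y [-102.  -82.]
```

Confirmed: the fingers closed to 40 mm above the cap, so the real tips are about 40 mm above the reported TCP (true z = reported + 40). I'll work with that, so the stamp grasp is at reported z = 38.

>>> nudge_tcp --moves "0,0,0,0,0,0;0,0,0,0,0,0;0,0,0,0,0,0;0,0,0,0,0,0;0,0,0,0,0,0" --jaw 78 --clamp_n 20

```text
clock: 4.7
eef_pos: [571.3, -90.6, 95.4]
eef_rot: [-3.142, 0.0, 1.606]
wrist_force: [0.3, 0.9, 0.0]
finger_gap: 76.1
finger_force: 0.0
```

>>> nudge_tcp --moves "0,0,0.015,0,0,0;0,0,0.03,0,0,0;0,0,0.045,0,0,0;0,0,0.057,0,0,0;0,0,0.057,0,0,0"

```text
clock: 5.2
eef_pos: [570.4, -90.4, 36.6]
eef_rot: [-3.139, -0.001, 1.606]
wrist_force: [1.3, 0.7, 0.5]
finger_gap: 78.1
finger_force: 0.0
```

```bash
python3 tip.py | head -1
```

```text
[570.4 -90.4  36.6]
```

>>> nudge_tcp --moves "0,0,0,0,0,0;0,0,0,0,0,0;0,0,0,0,0,0;0,0,0,0,0,0;0,0,0,0,0,0" --jaw 40 --clamp_n 20

```text
clock: 5.75
eef_pos: [571.5, -90.6, 38.7]
eef_rot: [3.141, 0.0, 1.606]
wrist_force: [-1.1, -0.3, 2.8]
finger_gap: 50.2
finger_force: 20.0
```

>>> nudge_tcp --moves "0,0,0,0,0,0;0,0,0,0,0,0;0,0,0,0,0,0"

```text
clock: 6.05
eef_pos: [571.5, -90.6, 38.7]
eef_rot: [3.141, 0.0, 1.606]
wrist_force: [-0.5, 0.5, 6.3]
finger_gap: 49.8
finger_force: 20.0
```

In the tool's units: -90 mm is -0.09, -10 mm is -0.01.

>>> nudge_tcp --moves "0,0,-0.01,0,0,0;0,0,-0.025,0,0,0;0,0,-0.045,0,0,0;0,0,-0.07,0,0,0;0,0,-0.09,0,0,0"

```text
clock: 6.55
eef_pos: [571.5, -90.6, 130.8]
eef_rot: [3.14, 0.0, 1.606]
wrist_force: [0.9, -0.8, -1.8]
finger_gap: 49.9
finger_force: 20.0
```

>>> nudge_tcp --moves "0,0,0,0,0,0;0,0,0,0,0,0"

```text
clock: 6.75
eef_pos: [571.2, -90.5, 128.3]
eef_rot: [3.141, 0.0, 1.606]
wrist_force: [-0.9, 0.6, -2.1]
finger_gap: 49.9
finger_force: 20.0
```

```bash
python3 to.py 392 -345 128.7 0.035
```

```text
shift [-248.  -188.    -0.4] rv [0. 0. 0.]
```

>>> nudge_tcp --moves "-0.015,-0.011,0,0,0,0;-0.04,-0.03,0,0,0,0;-0.07,-0.053,0,0,0,0;-0.1,-0.076,0,0,0,0;-0.13,-0.099,0,0,0,0"

```text
clock: 7.25
eef_pos: [475.3, -224.6, 127.0]
eef_rot: [-3.14, -0.001, 1.606]
wrist_force: [-0.1, -0.5, -1.7]
finger_gap: 50.0
finger_force: 20.0
```

>>> nudge_tcp --moves "-0.03,-0.023,0,0,0,0;-0.06,-0.046,0,0,0,0;-0.085,-0.065,0,0,0,0;-0.105,-0.08,0,0,0,0;-0.118,-0.089,0,0,0,0"

```text
clock: 7.75
eef_pos: [390.6, -345.8, 127.2]
eef_rot: [-3.14, -0.001, 1.605]
wrist_force: [0.7, -0.0, -1.7]
finger_gap: 50.0
finger_force: 20.0
```

>>> nudge_tcp --moves "0,0,0.015,0,0,0;0,0,0.035,0,0,0;0,0,0.055,0,0,0;0,0,0.075,0,0,0;0,0,0.088,0,0,0"

```text
clock: 8.25
eef_pos: [391.6, -344.1, 38.3]
eef_rot: [-3.14, -0.002, 1.606]
wrist_force: [-0.2, 0.7, -1.6]
finger_gap: 49.7
finger_force: 20.0
```

>>> nudge_tcp --moves "0,0,0.005,0,0,0;0,0,0.01,0,0,0;0,0,0.01,0,0,0;0,0,0.01,0,0,0"

```text
clock: 8.65
eef_pos: [392.3, -345.2, 30.9]
eef_rot: [3.141, 0.001, 1.606]
wrist_force: [0.6, 0.5, -0.3]
finger_gap: 49.7
finger_force: 20.0
```

In the tool's units: 1 mm is 0.001.

>>> nudge_tcp --moves "0,0,0.001,0,0,0;0,0,0.001,0,0,0"

```text
clock: 8.85
eef_pos: [392.1, -345.1, 29.6]
eef_rot: [3.141, 0.0, 1.606]
wrist_force: [0.1, 0.2, -0.7]
finger_gap: 49.8
finger_force: 20.0
```

>>> nudge_tcp --moves "0,0,0,0,0,0;0,0,0,0,0,0;0,0,0,0,0,0;0,0,0,0,0,0" --jaw 78

```text
clock: 9.25
eef_pos: [392.1, -345.1, 29.5]
eef_rot: [3.141, 0.0, 1.606]
wrist_force: [-0.2, 0.4, 0.4]
finger_gap: 76.8
finger_force: 0.0
```

>>> nudge_tcp --moves "0,0,-0.02,0,0,0;0,0,-0.05,0,0,0;0,0,-0.09,0,0,0;0,0,-0.13,0,0,0;0,0,-0.15,0,0,0"

```text
clock: 9.75
eef_pos: [392.7, -345.6, 182.9]
eef_rot: [3.139, 0.003, 1.606]
wrist_force: [1.2, -0.5, -0.4]
finger_gap: 77.8
finger_force: 0.0
```

```bash
python3 to.py 563.6 91 180 0.055
```

```text
shift [430.3 186.1   2.1] rv [ 0.003  0.003 -0.02 ]
```

>>> nudge_tcp --moves "0.043,0.018,0,0,0,0;0.086,0.037,0,0,0,0;0.129,0.055,0,0,0,0;0.172,0.074,0,0,0,0;0.215,0.093,0,0,0,-0.2"

```text
clock: 10.25
eef_pos: [477.8, -125.1, 179.6]
eef_rot: [3.141, 0.0, 1.626]
wrist_force: [0.6, -0.6, -0.0]
finger_gap: 78.1
finger_force: 0.0
```

>>> nudge_tcp --moves "0.043,0.018,0,0,0,0;0.086,0.037,0,0,0,0;0.129,0.055,0,0,0,0;0.172,0.074,0,0,0,0;0.214,0.093,0,0,0,0"

```text
clock: 10.75
eef_pos: [558.9, 94.0, 179.5]
eef_rot: [3.141, 0.0, 1.626]
wrist_force: [0.6, -0.7, -0.4]
finger_gap: 78.0
finger_force: 0.0
```

>>> nudge_tcp --moves "0,0,0.04,0,0,0;0,0,0.08,0,0,0;0,0,0.08,0,0,0;0,0,0.08,0,0,0"

```text
clock: 11.15
eef_pos: [558.8, 91.8, 100.3]
eef_rot: [-3.141, 0.0, 1.626]
wrist_force: [0.2, 0.1, 1.5]
finger_gap: 78.2
finger_force: 0.0
```

```bash
python3 to.py 563.6 91 10 0.055
```

Run:
```python
from h import *
p,d=manip.camera('scene');cv2.imwrite('pics/s2.png',cv2.resize(p[150:450,220:500,::-1],None,fx=2,fy=2))
```

```text
shift [-1.1  4.8 90.3] rv [-0.  0. -0.]
```

View pics/s2.png

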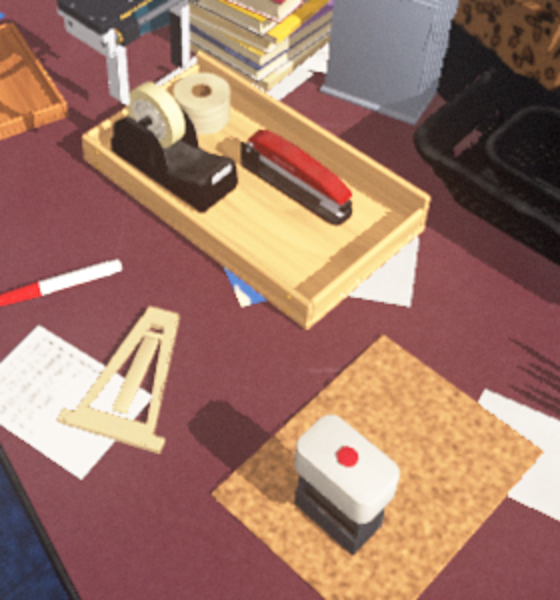

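The stamp stands upright on the mat at (345,480). The gripper is above the dispenser with its fingers at (118,75) and (182,35). Next I correct x by 5 mm, descend and grip.

In the tool's units: 90 mm is 0.09, 78 mm is 0.078.

>>> nudge_tcp --moves "-0.001,0.004,0.02,0,0,0;-0.001,0.004,0.04,0,0,0;-0.001,0.004,0.06,0,0,0;-0.001,0.004,0.078,0,0,0;-0.001,0.004,0.09,0,0,0"

```text
clock: 11.7
eef_pos: [563.7, 91.0, 10.5]
eef_rot: [3.139, -0.0, 1.625]
wrist_force: [-0.4, 0.4, 0.4]
finger_gap: 78.2
finger_force: 0.0
```

>>> nudge_tcp --moves "0,0,0,0,0,0;0,0,0,0,0,0;0,0,0,0,0,0;0,0,0,0,0,0;0,0,0,0,0,0" --jaw 45 --clamp_n 45

```text
clock: 12.2
eef_pos: [564.1, 91.2, 11.0]
eef_rot: [3.138, -0.0, 1.626]
wrist_force: [3.7, 0.8, 7.2]
finger_gap: 57.6
finger_force: 44.9
```

>>> nudge_tcp --moves "0,0,0,0,0,0;0,0,0,0,0,0;0,0,0,0,0,0;0,0,0,0,0,0"

```text
clock: 12.6
eef_pos: [564.1, 91.3, 11.0]
eef_rot: [3.138, -0.0, 1.626]
wrist_force: [3.0, 0.7, 6.9]
finger_gap: 57.7
finger_force: 44.9
```

In the tool's units: -85 mm is -0.085, -6 mm is -0.006.

>>> nudge_tcp --moves "0,0,-0.006,0,0,0;0,0,-0.018,0,0,0;0,0,-0.038,0,0,0;0,0,-0.062,0,0,0;0,0,-0.085,0,0,0"

```text
clock: 13.1
eef_pos: [562.0, 91.1, 95.5]
eef_rot: [-3.14, -0.0, 1.626]
wrist_force: [0.1, 1.0, -7.7]
finger_gap: 57.8
finger_force: 44.9
```

>>> nudge_tcp --moves "0,0,0,0,0,0;0,0,0,0,0,0"

```text
clock: 13.3
eef_pos: [562.1, 91.1, 93.8]
eef_rot: [-3.141, 0.0, 1.626]
wrist_force: [-0.8, -0.2, -9.0]
finger_gap: 57.9
finger_force: 44.9
```

```bash
python3 to.py 511 -321 96 0.055
```

```text
shift [-408.7  -73.7   -2.1] rv [-0.001  0.     0.   ]
```

The rows are not in the units I measure in: shifts go in m and turns go in units of 0.1 rad. I convert before sending: -140 mm is -0.14, -105 mm is -0.105.

>>> nudge_tcp --moves "-0.015,-0.003,0,0,0,0;-0.04,-0.007,0,0,0,0;-0.07,-0.013,0,0,0,0;-0.105,-0.019,0,0,0,0;-0.14,-0.025,0,0,0,0"

```text
clock: 13.8
eef_pos: [544.0, -51.7, 92.9]
eef_rot: [-3.139, -0.0, 1.626]
wrist_force: [0.1, 0.9, -7.6]
finger_gap: 57.9
finger_force: 44.9
```

>>> nudge_tcp --moves "-0.035,-0.006,0,0,0,0;-0.07,-0.013,0,0,0,0;-0.105,-0.019,0,0,0,0;-0.14,-0.025,0,0,0,0;-0.17,-0.031,0,0,0,0"

```text
clock: 14.3
eef_pos: [522.1, -223.5, 92.8]
eef_rot: [-3.139, -0.001, 1.625]
wrist_force: [0.4, 0.2, -8.4]
finger_gap: 57.8
finger_force: 44.9
```

>>> nudge_tcp --moves "-0.03,-0.005,0,0,0,0;-0.055,-0.01,0,0,0,0;-0.075,-0.014,0,0,0,0;-0.09,-0.016,0,0,0,0;-0.098,-0.018,0,0,0,0"

```text
clock: 14.8
eef_pos: [510.3, -321.4, 93.2]
eef_rot: [-3.14, -0.001, 1.625]
wrist_force: [0.3, 1.0, -9.0]
finger_gap: 57.9
finger_force: 44.9
```

>>> nudge_tcp --moves "0,0,0,0,0,0;0,0,0,0,0,0;0,0,0,0,0,0"

```text
clock: 15.1
eef_pos: [511.4, -319.4, 94.3]
eef_rot: [-3.141, -0.0, 1.627]
wrist_force: [0.1, 0.2, -9.2]
finger_gap: 57.7
finger_force: 44.9
```

```bash
python3 to.py 511 -321 3 0.055
```

```text
shift [-1.6 -0.4 91.3] rv [-0.    -0.     0.001]
```

>>> nudge_tcp --moves "0,0,0.015,0,0,0;0,0,0.035,0,0,0;0,0,0.055,0,0,0;0,0,0.075,0,0,0;0,0,0.086,0,0,0"

```text
clock: 15.6
eef_pos: [510.3, -319.2, 5.7]
eef_rot: [-3.139, -0.002, 1.626]
wrist_force: [0.1, -0.5, -8.1]
finger_gap: 57.8
finger_force: 44.9
```

>>> nudge_tcp --moves "0,0,0.002,0,0,0;0,0,0.004,0,0,0;0,0,0.006,0,0,0;0,0,0.006,0,0,0;0,0,0.006,0,0,0"

```text
clock: 16.1
eef_pos: [511.4, -320.4, 2.9]
eef_rot: [3.141, 0.0, 1.626]
wrist_force: [0.6, -1.0, -8.7]
finger_gap: 57.7
finger_force: 44.9
```

>>> nudge_tcp --moves "0,0,0.001,0,0,0;0,0,0.002,0,0,0;0,0,0.002,0,0,0;0,0,0.002,0,0,0"

```text
clock: 16.5
eef_pos: [511.3, -320.4, 1.0]
eef_rot: [3.141, 0.0, 1.626]
wrist_force: [-3.1, 2.2, 3.5]
finger_gap: 57.6
finger_force: 44.9
```

>>> nudge_tcp --moves "0,0,0,0,0,0;0,0,0,0,0,0;0,0,0,0,0,0;0,0,0,0,0,0" --jaw 76

```text
clock: 16.9
eef_pos: [511.3, -320.5, 0.5]
eef_rot: [3.141, 0.0, 1.626]
wrist_force: [-0.6, 0.6, -0.2]
finger_gap: 75.9
finger_force: 0.0
```

>>> nudge_tcp --moves "0,0,-0.02,0,0,0;0,0,-0.05,0,0,0;0,0,-0.09,0,0,0;0,0,-0.13,0,0,0;0,0,-0.17,0,0,0"

```text
clock: 17.4
eef_pos: [511.0, -320.2, 172.1]
eef_rot: [3.141, 0.0, 1.626]
wrist_force: [0.5, -0.2, -0.5]
finger_gap: 76.1
finger_force: 0.0
```

```bash
python3 to.py 649 -44 100 0.05
```

Run:
```python
from h import *
p,d=manip.camera('scene');cv2.imwrite('pics/s3.png',cv2.resize(p[150:450,220:500,::-1],None,fx=2,fy=2))
```

```text
shift [268.3 152.9  72. ] rv [0.    0.    0.005]
```

View pics/s3.png

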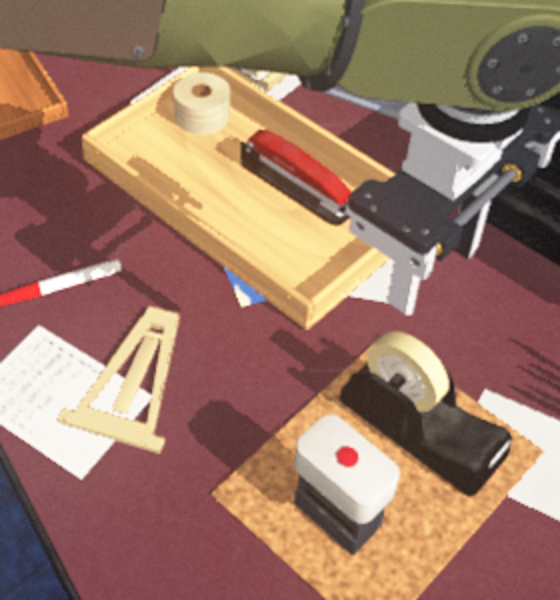

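Both objects stand upright on the mat: the stamp at (345,480), the dispenser at (425,410). Before going for the stapler I check the clearance behind the rack for the gripper body.

>>> nudge_tcp --moves "0.038,0.022,0,0,0,0;0.077,0.044,0,0,0,0;0.115,0.066,0,0,0,0;0.153,0.087,0,0,0,0;0.191,0.109,0,0,0,0" --jaw 50

```text
clock: 17.95
eef_pos: [610.1, -122.0, 170.3]
eef_rot: [3.141, 0.0, 1.626]
wrist_force: [2.1, -0.0, 0.7]
finger_gap: 50.0
finger_force: 0.0
```

Run:
```python
from h import *
W=np.load("W0.npy");z=np.load("top0.npz");d=z["d"]
m=(d>0)&(W[...,2]>100)&(abs(W[...,1]+44)<70)&(W[...,0]>640)&(W[...,0]<900)
a=W[m];print(len(a),np.percentile(a[:,0],[0,2,10,50]))
m=(d>0)&(W[...,2]>100)&(abs(W[...,1]+44)<45)&(W[...,0]>640)&(W[...,0]<900);print(np.percentile(W[m][:,0],[0,2,10]) if m.any() else 0)
```

```bash
python3 to.py 649 -44 100 0.05
```

```text
882 [827.46045259 830.67933393 836.84704742 862.08467003]
[835.15403964 837.72967208 841.911768  ]
shift [75.7 43.1 70.3] rv [0.    0.    0.005]
```

>>> nudge_tcp --moves "0.038,0.021,0.02,0,0,0;0.076,0.043,0.045,0,0,0;0.076,0.043,0.07,0,0,0;0.076,0.043,0.1,0,0,0;0.076,0.043,0.125,0,0,0"

```text
clock: 18.45
eef_pos: [647.9, -44.9, 43.4]
eef_rot: [-3.141, -0.0, 1.627]
wrist_force: [0.5, 0.3, -0.1]
finger_gap: 49.9
finger_force: 0.0
```

>>> nudge_tcp --moves "0,0,0,0,0,0;0,0,0,0,0,0"

```text
clock: 18.65
eef_pos: [648.5, -45.5, 46.0]
eef_rot: [3.141, 0.0, 1.626]
wrist_force: [1.1, 0.2, 0.2]
finger_gap: 50.0
finger_force: 0.0
```

```bash
python3 to.py 649 -44 -4 0.05
```

Run:
```python
from h import *
p,d=manip.camera('scene');cv2.imwrite('pics/s4.png',cv2.resize(p[150:330,240:440,::-1],None,fx=3,fy=3))
```

```text
shift [ 1.4  0.5 50. ] rv [0.    0.    0.005]
```

View pics/s4.png

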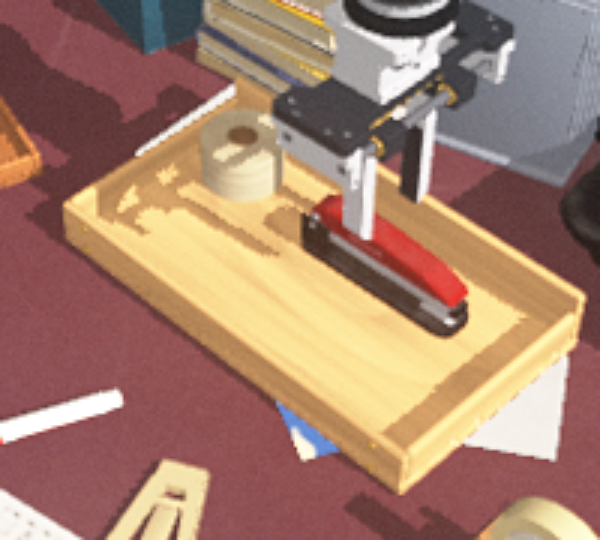

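The fingers, at (358,235) and (415,195), straddle the red arm centred at (390,250).

In the tool's units: 50 mm is 0.05, 1 mm is 0.001.

>>> nudge_tcp --moves "0.001,0,0.012,0,0,0;0.001,0,0.024,0,0,0;0.001,0,0.036,0,0,0;0.001,0,0.046,0,0,0;0.001,0,0.05,0,0,0"

```text
clock: 19.2
eef_pos: [647.5, -44.3, -6.4]
eef_rot: [-3.14, -0.0, 1.626]
wrist_force: [1.3, 0.6, -0.2]
finger_gap: 50.1
finger_force: 0.0
```

>>> nudge_tcp --moves "0,0,0,0,0,0;0,0,0,0,0,0;0,0,0,0,0,0;0,0,0,0,0,0;0,0,0,0,0,0" --jaw 12 --clamp_n 25

```text
clock: 19.7
eef_pos: [648.9, -44.4, -3.9]
eef_rot: [3.14, 0.0, 1.626]
wrist_force: [2.5, 0.7, 2.1]
finger_gap: 23.5
finger_force: 25.0
```

>>> nudge_tcp --moves "0,0,0,0,0,0;0,0,0,0,0,0;0,0,0,0,0,0"

```text
clock: 20.0
eef_pos: [648.9, -44.4, -3.9]
eef_rot: [3.14, 0.0, 1.626]
wrist_force: [4.4, 1.0, 5.7]
finger_gap: 24.3
finger_force: 25.0
```

>>> nudge_tcp --moves "0,0,-0.01,0,0,0;0,0,-0.028,0,0,0;0,0,-0.05,0,0,0;0,0,-0.076,0,0,0;0,0,-0.1,0,0,0"

```text
clock: 20.5
eef_pos: [647.4, -44.3, 96.2]
eef_rot: [-3.14, -0.0, 1.626]
wrist_force: [0.4, -0.3, -2.9]
finger_gap: 24.1
finger_force: 25.0
```

>>> nudge_tcp --moves "0,0,0,0,0,0;0,0,0,0,0,0"

```text
clock: 20.7
eef_pos: [647.6, -44.3, 94.5]
eef_rot: [-3.14, -0.0, 1.626]
wrist_force: [0.1, 0.8, -3.7]
finger_gap: 23.6
finger_force: 25.0
```

```bash
python3 to.py 516 351 96 -0.26
```

```text
shift [ 402.  -109.7   -1.3] rv [-0.001  0.     0.315]
```

>>> nudge_tcp --moves "0.02,-0.005,0,0,0,0;0.055,-0.015,0,0,0,0;0.095,-0.026,0,0,0,0;0.135,-0.037,0,0,0,0;0.175,-0.048,0,0,0,0"

```text
clock: 21.2
eef_pos: [588.6, 129.7, 93.6]
eef_rot: [-3.139, 0.0, 1.626]
wrist_force: [0.8, 0.5, -2.3]
finger_gap: 23.8
finger_force: 25.0
```

>>> nudge_tcp --moves "0.04,-0.011,0,0,0,0;0.08,-0.022,0,0,0,0;0.12,-0.033,0,0,0,0;0.155,-0.042,0,0,0,0;0.18,-0.049,0,0,0,0"

```text
clock: 21.7
eef_pos: [529.4, 307.1, 93.6]
eef_rot: [-3.139, 0.001, 1.628]
wrist_force: [0.2, -0.6, -2.9]
finger_gap: 23.8
finger_force: 25.0
```

>>> nudge_tcp --moves "0.02,-0.005,0,0,0,0.8;0.035,-0.009,0,0,0,1.8;0.047,-0.013,0,0,0,2.7;0.047,-0.013,0,0,0,3.15;0.047,-0.013,0,0,0,3.15"

```text
clock: 22.2
eef_pos: [514.8, 351.4, 93.6]
eef_rot: [-3.14, 0.002, 1.311]
wrist_force: [0.2, 0.1, -3.7]
finger_gap: 24.0
finger_force: 25.0
```

```bash
python3 to.py 516 351 -12 -0.26
```

Run:
```python
from h import *
p,d=manip.camera('scene');cv2.imwrite('pics/s5.png',cv2.resize(p[80:280,120:360,::-1],None,fx=3,fy=3))
```

```text
shift [  0.2   1.5 105.6] rv [-0.002  0.002  0.   ]
```

View pics/s5.png

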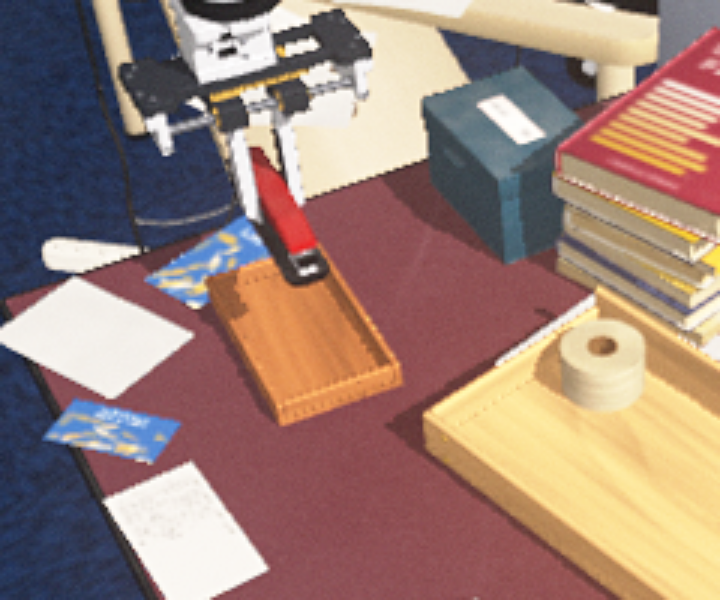

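The stapler hangs at (285,220), in line with the tray at (310,340). The label roll is undisturbed at (602,365). Next I lower it.

>>> nudge_tcp --moves "0,0.001,0.02,0,0,0;0,0.001,0.045,0,0,0;0,0.001,0.07,0,0,0;0,0.001,0.09,0,0,0;0,0.001,0.1,0,0,0"

```text
clock: 22.75
eef_pos: [515.9, 349.9, -7.2]
eef_rot: [-3.139, 0.003, 1.312]
wrist_force: [-0.7, -0.4, -3.2]
finger_gap: 24.0
finger_force: 25.0
```

>>> nudge_tcp --moves "0,0,0.002,0,0,0;0,0,0.004,0,0,0;0,0,0.005,0,0,0;0,0,0.005,0,0,0;0,0,0.005,0,0,0"

```text
clock: 23.25
eef_pos: [517.5, 350.9, -9.1]
eef_rot: [3.141, -0.001, 1.311]
wrist_force: [0.0, 0.1, -3.2]
finger_gap: 24.1
finger_force: 25.0
```

>>> nudge_tcp --moves "0,0,0.001,0,0,0;0,0,0.002,0,0,0;0,0,0.002,0,0,0;0,0,0.002,0,0,0"

```text
clock: 23.65
eef_pos: [517.2, 350.7, -11.7]
eef_rot: [-3.142, 0.0, 1.311]
wrist_force: [0.4, 0.2, -3.0]
finger_gap: 24.3
finger_force: 25.0
```

In the tool's units: 1 mm is 0.001.

>>> nudge_tcp --moves "0,0,0.001,0,0,0;0,0,0.001,0,0,0;0,0,0.001,0,0,0"

```text
clock: 23.95
eef_pos: [517.6, 350.8, -12.1]
eef_rot: [3.141, -0.0, 1.311]
wrist_force: [0.2, -2.2, 5.0]
finger_gap: 23.9
finger_force: 25.0
```

>>> nudge_tcp --moves "0,0,0.001,0,0,0;0,0,0.001,0,0,0;0,0,0.001,0,0,0"

```text
clock: 24.25
eef_pos: [518.2, 350.6, -12.6]
eef_rot: [3.14, -0.001, 1.311]
wrist_force: [1.9, -4.3, 7.8]
finger_gap: 23.9
finger_force: 25.0
```

In the tool's units: -1 mm is -0.001.

>>> nudge_tcp --moves "0,0,-0.001,0,0,0;0,0,-0.001,0,0,0;0,0,-0.001,0,0,0;0,0,-0.001,0,0,0" --jaw 50

```text
clock: 24.65
eef_pos: [517.1, 350.8, -12.9]
eef_rot: [-3.141, 0.0, 1.311]
wrist_force: [-1.0, -1.1, 0.8]
finger_gap: 49.3
finger_force: 0.0
```

>>> nudge_tcp --moves "0,0,-0.02,0,0,0;0,0,-0.06,0,0,0;0,0,-0.105,0,0,0;0,0,-0.15,0,0,0;0,0,-0.19,0,0,0"

```text
clock: 25.15
eef_pos: [517.1, 350.8, 179.7]
eef_rot: [3.141, -0.001, 1.311]
wrist_force: [-0.4, 0.6, -0.5]
finger_gap: 50.2
finger_force: 0.0
```

>>> nudge_tcp --moves "-0.04,-0.02,0,0,0,-1;-0.08,-0.04,0,0,0,-2;-0.12,-0.05,0,0,0,-3;-0.165,-0.06,0,0,0,-3.2;-0.21,-0.06,0,0,0,-3.2" --jaw 76

```text
clock: 25.65
eef_pos: [403.7, 162.2, 177.3]
eef_rot: [3.141, -0.0, 1.633]
wrist_force: [0.4, 0.1, -0.3]
finger_gap: 75.7
finger_force: 0.0
```

```bash
python3 to.py 511 -321 172 0.055
```

Run:
```python
from h import *
p,d=manip.camera('top');np.savez('top2.npz',p=p,d=d)
cv2.imwrite('pics/t2.png',cv2.resize(p[200:310,130:490,::-1],None,fx=2,fy=2))
r,g,b=[p[...,k].astype(int) for k in range(3)]
rep("stapler red","top",bx(145,220,235,290)&(r>80)&(g<55)&(r-b>50),54)
```

```text
shift [-488.9   77.     5.3] rv [ 0.    -0.     0.007]
stapler red 266 [517.1 345.9] [139.3  25. ] 74.88 mean [518.3 350.6]
```

View pics/t2.png

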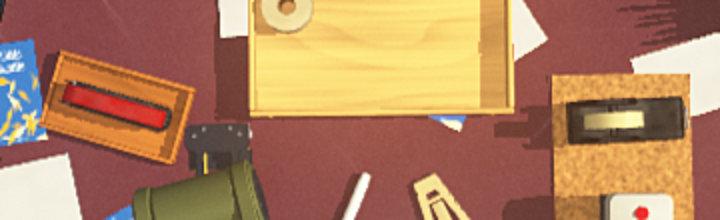

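The stapler lies flat in the tray, centred at about (115,105), and the dispenser is undisturbed at (625,120). Now I fetch the dispenser.

In the tool's units: 28 mm is 0.028, 21 mm is 0.021, 0.007 rad is 0.07.

>>> nudge_tcp --moves "-0.044,0.007,0,0,0,0.07;-0.089,0.014,0,0,0,0.07;-0.133,0.021,0,0,0,0.07;-0.178,0.028,0,0,0,0.07;-0.222,0.035,0,0,0,0.07"

```text
clock: 26.2
eef_pos: [453.6, -58.2, 177.5]
eef_rot: [3.141, 0.0, 1.624]
wrist_force: [0.6, 0.7, 0.1]
finger_gap: 76.0
finger_force: 0.0
```

>>> nudge_tcp --moves "-0.045,0.007,0,0,0,0;-0.09,0.014,0,0,0,0;-0.135,0.021,0,0,0,0;-0.18,0.028,0,0,0,0;-0.225,0.035,0,0,0,0"

```text
clock: 26.7
eef_pos: [500.5, -281.0, 177.3]
eef_rot: [3.141, -0.0, 1.624]
wrist_force: [0.9, 0.7, 1.1]
finger_gap: 75.8
finger_force: 0.0
```

>>> nudge_tcp --moves "-0.02,0.004,0,0,0,0;-0.042,0.007,0,0,0,0;-0.042,0.007,0.02,0,0,0;-0.042,0.007,0.05,0,0,0;-0.042,0.007,0.08,0,0,0"

```text
clock: 27.2
eef_pos: [509.7, -320.8, 96.3]
eef_rot: [3.141, 0.0, 1.624]
wrist_force: [-0.0, -0.5, -0.9]
finger_gap: 75.7
finger_force: 0.0
```

>>> nudge_tcp --moves "0,0,0,0,0,0;0,0,0,0,0,0"

```text
clock: 27.4
eef_pos: [509.8, -320.7, 98.1]
eef_rot: [3.142, -0.0, 1.624]
wrist_force: [0.3, -0.0, 0.3]
finger_gap: 76.1
finger_force: 0.0
```

```bash
python3 to.py 511.3 -320.5 1 0.055
```

```text
shift [ 0.2  1.5 97.1] rv [ 0.    -0.    -0.002]
```

>>> nudge_tcp --moves "0,0.001,0.02,0,0,0;0,0.001,0.04,0,0,0;0,0.001,0.06,0,0,0;0,0.001,0.08,0,0,0;0,0.001,0.097,0,0,0"

```text
clock: 27.9
eef_pos: [511.6, -321.2, 1.6]
eef_rot: [3.14, 0.002, 1.624]
wrist_force: [-0.3, 0.3, 0.7]
finger_gap: 76.1
finger_force: 0.0
```

>>> nudge_tcp --moves "0,0,0,0,0,0;0,0,0,0,0,0;0,0,0,0,0,0;0,0,0,0,0,0;0,0,0,0,0,0" --jaw 45 --clamp_n 45

```text
clock: 28.4
eef_pos: [511.6, -321.3, 2.4]
eef_rot: [3.139, 0.002, 1.624]
wrist_force: [0.4, -0.2, 7.5]
finger_gap: 57.4
finger_force: 45.0
```

>>> nudge_tcp --moves "0,0,0,0,0,0;0,0,0,0,0,0;0,0,0,0,0,0"

```text
clock: 28.7
eef_pos: [511.6, -321.3, 2.4]
eef_rot: [3.139, 0.002, 1.624]
wrist_force: [-0.3, 0.4, 7.1]
finger_gap: 57.5
finger_force: 45.0
```

>>> nudge_tcp --moves "0,0,-0.006,0,0,0;0,0,-0.018,0,0,0;0,0,-0.038,0,0,0;0,0,-0.065,0,0,0;0,0,-0.095,0,0,0"

```text
clock: 29.2
eef_pos: [510.0, -320.2, 96.3]
eef_rot: [-3.14, -0.001, 1.624]
wrist_force: [1.0, -0.6, -7.5]
finger_gap: 57.8
finger_force: 44.9
```

>>> nudge_tcp --moves "0,0,0,0,0,0;0,0,0,0,0,0"

```text
clock: 29.4
eef_pos: [510.3, -320.4, 94.9]
eef_rot: [-3.141, -0.0, 1.624]
wrist_force: [-0.8, 0.0, -9.6]
finger_gap: 57.6
finger_force: 44.9
```

```bash
python3 to.py 564 91.2 96 0.055
```

```text
shift [408.2  75.4  -1. ] rv [-0.    -0.    -0.002]
```

>>> nudge_tcp --moves "0.015,0.003,0,0,0,0;0.04,0.007,0,0,0,0;0.07,0.013,0,0,0,0;0.105,0.019,0,0,0,0;0.14,0.026,0,0,0,0"

```text
clock: 29.9
eef_pos: [528.2, -177.1, 93.5]
eef_rot: [-3.139, -0.002, 1.624]
wrist_force: [0.7, -0.6, -8.6]
finger_gap: 57.8
finger_force: 44.9
```

>>> nudge_tcp --moves "0.035,0.006,0,0,0,0;0.07,0.013,0,0,0,0;0.105,0.019,0,0,0,0;0.14,0.026,0,0,0,0;0.17,0.031,0,0,0,0"

```text
clock: 30.4
eef_pos: [550.0, -5.5, 93.6]
eef_rot: [-3.139, -0.001, 1.625]
wrist_force: [0.7, -0.2, -7.7]
finger_gap: 57.6
finger_force: 44.9
```

>>> nudge_tcp --moves "0.03,0.005,0,0,0,0;0.055,0.01,0,0,0,0;0.075,0.014,0,0,0,0;0.09,0.017,0,0,0,0;0.098,0.018,0,0,0,0"

```text
clock: 30.9
eef_pos: [563.2, 92.1, 94.2]
eef_rot: [-3.14, -0.0, 1.625]
wrist_force: [0.3, -0.4, -8.3]
finger_gap: 57.5
finger_force: 44.9
```

>>> nudge_tcp --moves "0,0,0,0,0,0;0,0,0,0,0,0;0,0,0,0,0,0"

```text
clock: 31.2
eef_pos: [563.8, 90.0, 95.3]
eef_rot: [-3.141, 0.0, 1.623]
wrist_force: [-0.8, 0.2, -7.5]
finger_gap: 57.6
finger_force: 44.9
```

```bash
python3 to.py 564 90.5 12.4 0.055
```

```text
shift [ 0.5  0.2 82.9] rv [-0.     0.    -0.003]
```

>>> nudge_tcp --moves "0,0,0.015,0,0,0;0,0,0.032,0,0,0;0,0,0.05,0,0,0;0,0,0.066,0,0,0;0,0,0.078,0,0,0"

```text
clock: 31.7
eef_pos: [563.6, 90.0, 16.4]
eef_rot: [-3.141, 0.0, 1.623]
wrist_force: [-0.9, 0.3, -8.9]
finger_gap: 57.5
finger_force: 44.9
```

>>> nudge_tcp --moves "0,0,0.001,0,0,0;0,0,0.002,0,0,0;0,0,0.003,0,0,0;0,0,0.004,0,0,0;0,0,0.004,0,0,0"

```text
clock: 32.2
eef_pos: [564.0, 90.8, 13.7]
eef_rot: [3.141, -0.0, 1.624]
wrist_force: [0.7, 0.0, -7.8]
finger_gap: 57.7
finger_force: 44.9
```

>>> nudge_tcp --moves "0,0,0.001,0,0,0;0,0,0.001,0,0,0;0,0,0.001,0,0,0"

```text
clock: 32.5
eef_pos: [564.1, 90.8, 12.6]
eef_rot: [3.141, 0.0, 1.624]
wrist_force: [-0.1, 1.0, -6.8]
finger_gap: 57.7
finger_force: 44.9
```

In the tool's units: 1 mm is 0.001.

>>> nudge_tcp --moves "0,0,0.001,0,0,0;0,0,0.001,0,0,0;0,0,0.001,0,0,0"

```text
clock: 32.8
eef_pos: [564.1, 90.9, 12.4]
eef_rot: [3.141, -0.0, 1.624]
wrist_force: [-5.3, 0.1, 4.6]
finger_gap: 58.0
finger_force: 44.9
```

>>> nudge_tcp --moves "0,0,0.001,0,0,0;0,0,0.001,0,0,0;0,0,0.001,0,0,0"

```text
clock: 33.1
eef_pos: [564.1, 90.9, 12.4]
eef_rot: [3.141, -0.0, 1.624]
wrist_force: [-10.5, 1.0, 16.4]
finger_gap: 57.8
finger_force: 44.9
```

>>> nudge_tcp --moves "0,0,-0.001,0,0,0;0,0,-0.001,0,0,0;0,0,-0.001,0,0,0;0,0,-0.001,0,0,0" --jaw 76

```text
clock: 33.5
eef_pos: [564.0, 90.7, 11.4]
eef_rot: [3.141, 0.0, 1.624]
wrist_force: [-1.2, -0.2, -0.1]
finger_gap: 75.6
finger_force: 0.0
```

>>> nudge_tcp --moves "0,0,-0.02,0,0,0;0,0,-0.05,0,0,0;0,0,-0.09,0,0,0;0,0,-0.13,0,0,0;0,0,-0.168,0,0,0"

```text
clock: 34.0
eef_pos: [563.8, 90.7, 181.2]
eef_rot: [3.141, -0.0, 1.624]
wrist_force: [0.4, 0.5, -0.7]
finger_gap: 75.9
finger_force: 0.0
```

```bash
python3 to.py 392.1 -345.1 180 0.035
```

```text
shift [-426.1 -194.5    1.1] rv [ 0.    -0.     0.018]
```

In the tool's units: -213 mm is -0.213, -170 mm is -0.17.

>>> nudge_tcp --moves "-0.042,-0.019,0,0,0,0;-0.085,-0.039,0,0,0,0;-0.128,-0.058,0,0,0,0;-0.17,-0.078,0,0,0,0;-0.213,-0.097,0,0,0,0"

```text
clock: 34.5
eef_pos: [477.3, -128.6, 179.5]
eef_rot: [3.141, 0.0, 1.624]
wrist_force: [0.3, -0.4, 0.5]
finger_gap: 76.1
finger_force: 0.0
```

>>> nudge_tcp --moves "-0.042,-0.019,0,0,0,0.18;-0.085,-0.039,0,0,0,0.18;-0.128,-0.058,0,0,0,0.18;-0.17,-0.078,0,0,0,0.18;-0.213,-0.097,0,0,0,0.18"

```text
clock: 35.0
eef_pos: [391.6, -346.6, 179.5]
eef_rot: [3.141, 0.0, 1.606]
wrist_force: [0.8, -0.1, -0.4]
finger_gap: 75.9
finger_force: 0.0
```

>>> nudge_tcp --moves "0,0,0.02,0,0,0;0,0,0.045,0,0,0;0,0,0.07,0,0,0;0,0,0.07,0,0,0"

```text
clock: 35.4
eef_pos: [391.5, -343.9, 106.6]
eef_rot: [-3.138, -0.004, 1.605]
wrist_force: [-1.0, -0.2, 0.1]
finger_gap: 76.2
finger_force: 0.0
```

```bash
python3 to.py 392.1 -345.1 29.5 0.035
```

```text
shift [-1.5  0.9 77.1] rv [-0.003 -0.004 -0.   ]
```

>>> nudge_tcp --moves "0,0,0.02,0,0,0;0,0,0.04,0,0,0;0,0,0.06,0,0,0;0,0,0.08,0,0,0;0,0,0.08,0,0,0"

```text
clock: 35.9
eef_pos: [392.3, -344.4, 28.5]
eef_rot: [-3.14, -0.002, 1.606]
wrist_force: [0.1, 1.0, 1.0]
finger_gap: 76.2
finger_force: 0.0
```

>>> nudge_tcp --moves "0,0,0,0,0,0;0,0,0,0,0,0;0,0,0,0,0,0"

```text
clock: 36.2
eef_pos: [393.2, -345.4, 30.6]
eef_rot: [3.14, 0.001, 1.606]
wrist_force: [-0.6, 0.1, -0.3]
finger_gap: 76.3
finger_force: 0.0
```

```bash
python3 to.py 392.1 -345.1 29.5 0.035
```

```text
shift [ 0.3 -1.1  1.1] rv [0.001 0.001 0.   ]
```

In the tool's units: -1 mm is -0.001, 1 mm is 0.001.

>>> nudge_tcp --moves "0,-0.001,0.001,0,0,0;0,-0.001,0.001,0,0,0"

```text
clock: 36.4
eef_pos: [391.7, -345.0, 28.6]
eef_rot: [3.141, 0.0, 1.606]
wrist_force: [0.7, 1.2, -0.6]
finger_gap: 75.6
finger_force: 0.0
```

>>> nudge_tcp --moves "0,0,0,0,0,0;0,0,0,0,0,0;0,0,0,0,0,0;0,0,0,0,0,0;0,0,0,0,0,0" --jaw 40 --clamp_n 20

```text
clock: 36.9
eef_pos: [391.7, -344.9, 28.3]
eef_rot: [-3.142, -0.0, 1.606]
wrist_force: [0.1, 0.1, -0.2]
finger_gap: 50.3
finger_force: 20.0
```

>>> nudge_tcp --moves "0,0,0,0,0,0;0,0,0,0,0,0;0,0,0,0,0,0"

```text
clock: 37.2
eef_pos: [391.7, -344.9, 28.3]
eef_rot: [3.142, -0.0, 1.606]
wrist_force: [0.9, -0.7, -1.4]
finger_gap: 49.7
finger_force: 20.0
```

>>> nudge_tcp --moves "0,0,-0.01,0,0,0;0,0,-0.025,0,0,0;0,0,-0.045,0,0,0;0,0,-0.07,0,0,0;0,0,-0.099,0,0,0"

```text
clock: 37.7
eef_pos: [391.4, -344.6, 128.5]
eef_rot: [-3.141, -0.001, 1.606]
wrist_force: [-0.4, 0.2, -2.3]
finger_gap: 49.9
finger_force: 20.0
```

>>> nudge_tcp --moves "0,0,0,0,0,0;0,0,0,0,0,0"

```text
clock: 37.9
eef_pos: [391.7, -344.9, 127.6]
eef_rot: [3.141, 0.0, 1.606]
wrist_force: [0.2, -0.2, -2.2]
finger_gap: 49.7
finger_force: 20.0
```

```bash
python3 to.py 571.4 -90.6 128 0.035
```

```text
shift [247.8 188.5  -0.5] rv [0. 0. 0.]
```

In the tool's units: 130 mm is 0.13, 100 mm is 0.1.

>>> nudge_tcp --moves "0.015,0.011,0,0,0,0;0.04,0.03,0,0,0,0;0.07,0.053,0,0,0,0;0.1,0.076,0,0,0,0;0.13,0.099,0,0,0,0"

```text
clock: 38.4
eef_pos: [486.1, -210.0, 126.0]
eef_rot: [-3.14, -0.001, 1.606]
wrist_force: [1.0, -0.7, -1.7]
finger_gap: 49.7
finger_force: 20.0
```

>>> nudge_tcp --moves "0.03,0.023,0,0,0,0;0.06,0.046,0,0,0,0;0.085,0.065,0,0,0,0;0.105,0.08,0,0,0,0;0.118,0.089,0,0,0,0"

```text
clock: 38.9
eef_pos: [571.0, -88.9, 125.8]
eef_rot: [-3.139, -0.001, 1.607]
wrist_force: [0.6, -0.3, -1.3]
finger_gap: 49.6
finger_force: 20.0
```

>>> nudge_tcp --moves "0,0,0,0,0,0;0,0,0,0,0,0;0,0,0,0,0,0"

```text
clock: 39.2
eef_pos: [570.4, -91.4, 127.1]
eef_rot: [-3.141, 0.0, 1.605]
wrist_force: [-0.6, -0.1, -0.7]
finger_gap: 50.0
finger_force: 20.0
```

```bash
python3 to.py 571.4 -90.6 38.5 0.035
```

```text
shift [ 0.8  1.1 88.6] rv [-0.001  0.    -0.001]
```

In the tool's units: 84 mm is 0.084, 74 mm is 0.074.

>>> nudge_tcp --moves "0.001,0.001,0.015,0,0,0;0.001,0.001,0.035,0,0,0;0.001,0.001,0.055,0,0,0;0.001,0.001,0.074,0,0,0;0.001,0.001,0.084,0,0,0"

```text
clock: 39.7
eef_pos: [570.8, -90.2, 41.9]
eef_rot: [-3.14, -0.0, 1.605]
wrist_force: [-0.0, -0.5, -1.4]
finger_gap: 49.9
finger_force: 20.0
```

>>> nudge_tcp --moves "0,0,0.002,0,0,0;0,0,0.004,0,0,0;0,0,0.005,0,0,0;0,0,0.005,0,0,0"

```text
clock: 40.1
eef_pos: [572.1, -89.6, 38.9]
eef_rot: [3.141, 0.0, 1.606]
wrist_force: [0.2, -0.9, -2.1]
finger_gap: 50.1
finger_force: 20.0
```

>>> nudge_tcp --moves "0,0,0.001,0,0,0;0,0,0.001,0,0,0;0,0,0.001,0,0,0"

```text
clock: 40.4
eef_pos: [572.4, -89.6, 38.2]
eef_rot: [3.14, 0.0, 1.606]
wrist_force: [-0.3, -0.1, 6.1]
finger_gap: 50.0
finger_force: 20.0
```

Contact, so I release, rise clear, and check.

>>> nudge_tcp --moves "0,0,0,0,0,0;0,0,0,0,0,0;0,0,0,0,0,0;0,0,0,0,0,0" --jaw 78

```text
clock: 40.8
eef_pos: [571.8, -89.5, 37.2]
eef_rot: [-3.141, -0.0, 1.606]
wrist_force: [-0.9, 0.4, -0.0]
finger_gap: 77.1
finger_force: 0.0
```

>>> nudge_tcp --moves "0,0,-0.02,0,0,0;0,0,-0.05,0,0,0;0,0,-0.09,0,0,0;0,0,-0.13,0,0,0;0,0,-0.15,0,0,0"

```text
clock: 41.3
eef_pos: [572.7, -89.6, 191.0]
eef_rot: [3.138, 0.001, 1.606]
wrist_force: [0.1, -0.6, -0.8]
finger_gap: 78.6
finger_force: 0.0
```

>>> nudge_tcp --moves "-0.04,-0.02,0,0,0,0;-0.08,-0.04,0,0,0,0;-0.12,-0.06,0,0,0,0;-0.16,-0.08,0,0,0,0;-0.2,-0.1,0,0,0,0"

```text
clock: 41.8
eef_pos: [477.9, -294.3, 187.4]
eef_rot: [3.142, 0.0, 1.606]
wrist_force: [0.2, 0.0, -0.3]
finger_gap: 77.9
finger_force: 0.0
```

>>> nudge_tcp --moves "0,0,0,0,0,0;0,0,0,0,0,0;0,0,0,0,0,0"

```text
clock: 42.1
eef_pos: [479.3, -292.1, 187.3]
eef_rot: [3.142, -0.0, 1.607]
wrist_force: [-0.7, 0.1, -1.0]
finger_gap: 77.9
finger_force: 0.0
```

Run:
```python
from h import *
p,d=manip.camera('top')
cv2.imwrite('pics/t3.png',cv2.resize(p[170:310,130:490,::-1],None,fx=2,fy=2))
z=np.load("top0.npz")
for n,P,D in(("start",z["p"],z["d"]),("now",p,d)):
    r,g,b=[P[...,k].astype(int) for k in range(3)]
    D=cv2.medianBlur(D,5);H=np.where(D>0,world("top",D)[...,2],-99);print(n)
    rep("disp roll","top",bx(260,224,321,250)&(H>100)&(H<135)&(r>130),123)
    rep("disp dark","top",bx(260,222,323,252)&(r+g+b<240),50)
    rep("stampcap","top",bx(330,222,376,248)&(H>95)&(H<130)&(r>120),114)
    rep("label","top",bx(256,188,290,217)&(H>40)&(H<65),54)
    if n=="now":rep("stapler","top",bx(145,220,235,290)&(r>80)&(g<55)&(r-b>50),54)
```

```text
start
disp roll 208 [562.4  97.2] [20.4 66.2] 1.32 mean [562.7  96.7]
disp dark 748 [565.7  70.1] [ 59.3 149.9] 2.54 mean [564.1  62.8]
stampcap 611 [570.4 -90.4] [48.8 79.5] 1.11 mean [570.3 -90.2]
label 520 [658.4 126.3] [72.5 77.7] 1.11 mean [657.9 121.6]
now
disp roll 205 [562.2  97.2] [20.1 66.8] 5.88 mean [562.3  96.9]
disp dark 721 [564.7  69.7] [ 58.9 149.7] 1.11 mean [563.   63.3]
stampcap 619 [570.4 -89.2] [48.8 82.1] 1.11 mean [570.5 -89.2]
label 560 [657.1 121. ] [75.1 88.3] 1.1 mean [658.4 122.5]
stapler 277 [517.1 345.9] [139.3  25.1] 74.88 mean [518.1 349.8]
```

View pics/t3.png

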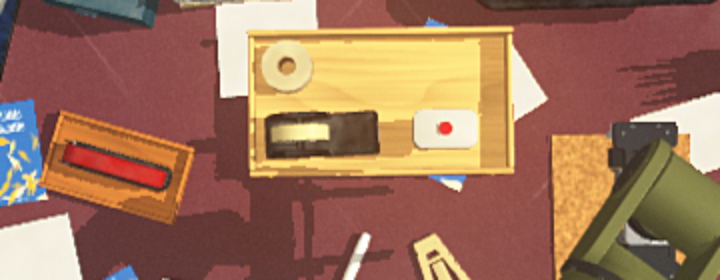

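The top view shows the dispenser at (322,133) and the stamp at (446,128). Both are back within about 1–2 mm of their starts. The stapler is in the tray at (115,165), and the label roll at (288,65) has not moved.

```bash
python3 -c "
from cell import manip
print(manip.sign_off())"
```

```text
the job is handed in; nothing more can be done
None
```

The job is handed in: the stapler lies flat in the wooden tray, the dispenser and stamp are back in the rack within about 2 mm of where they started, and the label roll has not moved; sign-off returned no verdict, so these are my own camera measurements.

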